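# Hook a trapped offcut out of a saw guard and put the hook away

## Robot

A 6-joint arm with a two-finger parallel gripper is mounted at the origin on the work surface. World frame = base frame: x ahead of the robot, y to its left, z up, the work surface at z = 0. Lengths are in m, angles in rad, forces in N, time in s.
With the tool pointing down it reaches from about 0.35 to 0.85 m from the base axis. Payload 8.1 kg.
Tool frame: the origin (TCP) lies midway between the tips of the shut fingers; the grasp point (between the pads) lies 19 mm behind it; z points along the fingers, y is the direction in which the jaws open and shut (so a half turn about z gives the same grasp; the last joint's range is limited). The gripper opens to 93 mm and grips with 3 to 60 N. Pads are 15 mm wide; open, the fingers measure 128 mm over their backs; the gripper's body (75 mm by 188 mm) begins 65 mm behind the grasp point.
Start: joints at [-1.278, 0.13, 1.488, -0, 1.523, -0.085], TCP at [0.221, -0.558, 0.219] pointing down, gripper open.
Joint ranges: [-2.96, 2.96], [-0.89, 2.26], [0.02, 2.5], [-1.34, 4.48], [0, 2.73], [-2.66, 2.66]. Speed limits (rad/s): [2.39, 2.39, 2.79, 3.14, 3.14, 3.14].

## Interface

Orientations are given as a rotation vector (axis times angle).
In Python, from plant import robot gives the robot as it stands. The module is installed in compiled form; this text tells all that it offers.
- The arm moves only by the shell command python3 -m pendant 'ROWS' [FORCE]. ROWS is JSON, a list of rows, each an object with "translation": the shift along the tool's x, y, z in mm, a list of three; "twist": the turn, a rotation vector about the tool's x, y, z in rad, a list of three; "grip": the opening, from -1 (shut) to 1 (fully open). A call has exactly 10 rows; each row shifts and turns the pose as measured when the row begins, along the tool's axes as they then stand; what a row does not reach is not made up. A row lasts 1/10 s, in which the tool goes at most 50 mm and 8.59 degrees, less where a joint would pass 70% of its speed; a pose out of reach is approached as far as the arm can. A call is refused whole if a number of a shift passes 50 or a number of a turn 0.15, either way. A call with a gripper value outside its range is refused whole. The fingers move at their own pace and stop on an object; FORCE is the grip in N (left out, the last holds). Time passes only in rows, so rows that do not move let the fingers close, or fill a call up. It gives the time, the measured TCP pose, the force and the opening at its end, in the units of the state.
- robot.read_state(): the state, without advancing time (a new reading comes with each control period).
- robot.read_camera(name): name is "scene" or "top"; returns (picture, depth): 400x640x3 uint8, red, green, blue; 400x640 float32, m along the optical axis (not along the pixel's ray), 0 where there is no reading.
- robot.camera_info(name): a dict with "vertical_fov" (degrees; the focal length in pixels is half the picture's height over the tangent of half this angle, whatever the lens; pixels are square), "cx", "cy" (the principal point, pixels), "D" ([k1, k2, p1, p2, k3] as OpenCV has them; the pictures are not rectified), "cam_to_world" (4x4, takes a point from camera to world coordinates). Camera axes: x right, y up, looking along -z (the intrinsics and any distortion apply to the point x, -y, -z); pixel columns grow to the right and rows downward; lengths in m; the calibration is good to about 2 mm. A picture is of the moment at which its call begins. camera_info takes no time and is no camera call.
- robot.close_job(): hands the job in, once; it reports no verdict.
The state is a dict: "t": time; "q": joint angles; "dq": joint speeds; "joint_torque": joint torques, N m; "tool_pos": TCP position; "orientation": TCP orientation; "force": force on the tool from outside, world axes, zero at the start; "wrist_torque": the same for the moment, N m; "opening": finger opening in m.
Only numpy, scipy, OpenCV 4.12 (cv2) and the standard library are available. Lean on these libraries where they do the work, as an engineer would, in place of code of your own. Each camera call takes 0.05 s, during which the arm holds its last target. There are 200 camera calls.

## Task

A notched wooden offcut has slid deep into the low slot under the saw's barred guard. Take the hooked pick, reach it into the slot, catch the offcut and drag it along the table right out of the mouth until there is a clear gap between it and the guard, then lay the pick fully down in its own pocket in the shadow tray and let go. Do not touch the offcut with the gripper itself, and leave the other things on the table where they are.

Things in the scene. Friction and masses are not known exactly. Their poses are not given: they have to be found in the camera images.
- guard: Fixed blue guard roofed with yellow bars (6 mm wide, gaps 13.5 mm). Origin: on the table, at the middle of the slot's open mouth; +x points into the slot, +z up. Slot: 110 mm wide (y -55 to +55), 30 mm high, 180 mm deep, closed at the far end. Walls 12 mm thick; the whole is 41 mm high. The table before the mouth is free.
- offcut_mid (a point): Dark brown wooden offcut flat in the slot, 100 (x) by 44 (y) by 20 mm, 60 to 112 g. Point: centre of that outline, 10 mm up. x points into the slot within 4 degrees; near end (x -50) 40 to 65 mm inside the mouth; it lies nearer the guard's +y wall, at least 48 mm free along the -y wall. Notch in its -y side, open above and below: x -32 to +8, y -22 (side face) to +4 mm.
- hook_grip (a point): Pick, 200 mm long, 150 g, flat on the table. Point: centre of its orange handle, 80 (x) by 22 (y) by 26 mm (z); grip across the 22. +x points to the hook. A steel rod 8 mm thick runs on from x +40 to +156 mm at y 0, its axis 9 mm below this point (4 mm above the underside), then turns to +y and 20 degrees back towards the handle, ending at y +26 mm. Centre of mass 13 mm ahead.
- hook_tip (a point): Centre of the pick's round hook tip (4 mm radius): at x +148, y +22, z -9 mm from hook_grip in the pick's axes; same axes.
- tray: Fixed black shadow tray, yellow floor, 250 (x) by 200 mm (y). Origin: centre of its underside. Floor 5 mm, top 17 mm above the table. An empty pocket of the pick's outline (3 mm clear all round) and another holding a scraper. Beside the handle's middle it is cut away to the floor for fingers, 54 mm along x, to 62 mm from the pick's line on either side.
- pocket_grip (a point): Point in the tray where hook_grip is when the pick lies fully in its pocket (18 mm above the table); the pick's x, y, z axes then agree with this point's x, y, z axes.
- pocket_tip (a point): Point in the tray where hook_tip is when the pick lies fully in its pocket (9 mm above the table).
- scraper: Bystander: scraper with wooden handle, 149 mm long, lying in the tray's other pocket; origin at its underside, up to 25 mm above the table in all.
- bottle: Bystander: clear water bottle, 64 mm across, 190 mm high; origin at the centre of its underside.
- tape: Bystander: yellow tape measure, 70 x 38 x 65 mm high; origin at the centre of its underside.
- block: Bystander: pale wooden block, 50 x 150 x 45 mm high; origin at the centre of its underside.

How it is judged:
By the outcome, as a careful person would: the job done as asked, in the order asked, and still so for the second after the job is handed in, with the robot touching nothing.
It also fails if it takes over 53 s, if anything falls off the work surface, if the arm or the gripper's body presses on something with over 40 N, if the wrist force passes 120 N, or if a joint passes its speed limit or range.

## Working session

There is one attempt and no reset: what is moved stays moved. The work goes in short steps, Python scripts to look and compute and a shell command to move; the robot and the scene stay as the last step left them, time stands still between calls to the robot, and variables do not carry over. Pictures are saved under pics/ and viewed, about 8 in all and at most 12, crops included, and the job is handed in when it is done.

```bash
mkdir -p pics
cat > h.py <<'E'
import numpy as np, cv2
from plant import robot
from scipy.spatial.transform import Rotation as R
def cam(n):
    i=robot.camera_info(n); f=200/np.tan(np.radians(i["vertical_fov"])/2)
    K=np.array([[f,0,i["cx"]],[0,f,i["cy"]],[0,0,1.]]); return K,np.array(i["D"],float),np.array(i["cam_to_world"])
def ray(n,px):
    K,D,T=cam(n); u=cv2.undistortPoints(np.array(px,float).reshape(-1,1,2),K,D).reshape(-1,2)
    d=np.c_[u[:,0],-u[:,1],-np.ones(len(u))]@T[:3,:3].T; return T[:3,3],d
def onz(n,px,z):
    o,d=ray(n,px); s=(z-o[2])/d[:,2]; return o+d*s[:,None]
def proj(n,P):
    K,D,T=cam(n); p=(np.array(P,float).reshape(-1,3)-T[:3,3])@T[:3,:3]
    return cv2.projectPoints(p*[1,-1,-1],np.zeros(3),np.zeros(3),K,D)[0].reshape(-1,2)
def st():
    s=robot.read_state(); print("t",round(s["t"],2),"pos",np.round(s["tool_pos"],4),"F",np.round(s["force"],1),"op",round(s["opening"],4)); print(np.round(R.from_rotvec(s["orientation"]).as_matrix(),3)); print(np.round(s["q"],3)); return s
def snap(n,f):
    p,d=robot.read_camera(n); cv2.imwrite(f"pics/{f}.png",p[:,:,::-1]); np.savez(f"pics/{f}.npz",p=p,d=d); return p,d
E
python3 - <<'E'
from h import *
for n in("top","scene"):
    snap(n,n+"0"); K,D,T=cam(n); print(n,K[0,0],K[:2,2],D,np.round(T,3).tolist())
st()
E
```

```text
top 519.4294633777582 [320.17406734 198.76676074] [0.04357041 0.         0.         0.         0.        ] [[-0.008, 0.997, -0.082, 0.338], [-1.0, -0.007, 0.017, 0.064], [0.016, 0.082, 0.997, 1.553], [0.0, 0.0, 0.0, 1.0]]
scene 363.0815786789646 [319.26902383 201.64177911] [0.01706894 0.         0.         0.         0.        ] [[0.272, -0.785, 0.557, 1.137], [0.962, 0.228, -0.149, -0.127], [-0.01, 0.576, 0.817, 1.013], [0.0, 0.0, 0.0, 1.0]]
t 0.1 pos [ 0.2212 -0.5572  0.2177] F [ 0.1 -0.3 -0.1] op 0.0927
[[ 0.929  0.369 -0.001]
 [ 0.369 -0.929  0.002]
 [ 0.    -0.002 -1.   ]]
[-1.278  0.131  1.489 -0.     1.523 -0.085]
```

View pics/top0.png

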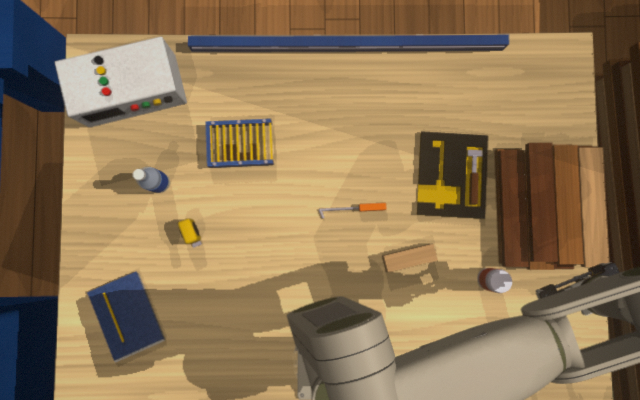

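View pics/scene0.png

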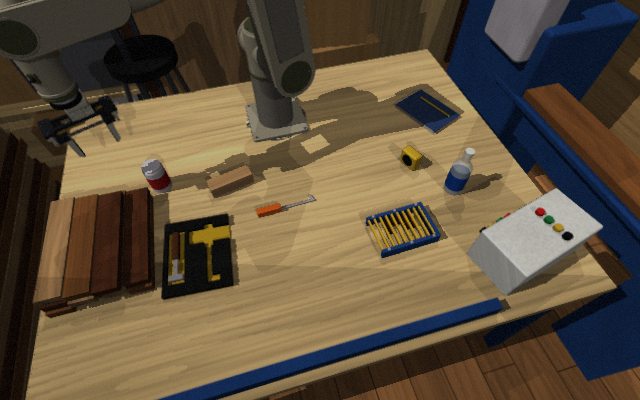

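Run:
```python
from h import *
a=cv2.imread("pics/top0.png"); b=cv2.imread("pics/scene0.png")
z=lambda im,x,y,w,h,W,H: cv2.resize(im[y:y+h,x:x+w],(W,H),interpolation=cv2.INTER_CUBIC)
cv2.imwrite("pics/crop1.png",np.vstack([np.hstack([z(a,195,110,90,65,400,289),z(b,355,195,95,69,400,289)]),np.hstack([z(a,405,120,100,72*1+33,286,300),z(a,310,190,90,52,514,300)])]))
p=np.load("pics/top0.npz")["p"]; hsv=cv2.cvtColor(p,cv2.COLOR_RGB2HSV)
def rect(m,name,z):
    c=max(cv2.findContours(m.astype(np.uint8),0,1)[0],key=cv2.contourArea)
    r=cv2.boxPoints(cv2.minAreaRect(c)); P=onz("top",r,z); print(name,np.round(r).tolist(),"\n",np.round(P,4).tolist(),np.round(P[:,:2].mean(0),4),np.linalg.norm(P[1]-P[0]),np.linalg.norm(P[2]-P[1]))
H,S,V=[hsv[...,i].astype(int) for i in range(3)]
roi=np.zeros(H.shape,bool); roi[190:225,350:395]=1
rect(roi&(H<14)&(S>190)&(V>150),"handle",.026)
roi[:]=0; roi[115:172,198:280]=1; rect(roi&(((H>100)&(H<130)&(S>120))),"guardblue",.041)
roi[:]=0; roi[125:225,405:494]=1; rect(roi&(V<70),"tray",.017)
roi[:]=0; roi[135:212,412:463]=1; m=roi&(H>18)&(H<35)&(S>150)&(V>120); rect(m,"pocket",.005)
```

```text
handle [[360.0, 204.0], [385.0, 203.0], [385.0, 209.0], [360.0, 210.0]] 
 [[0.4463, -0.0787, 0.026], [0.4495, -0.1533, 0.026], [0.4308, -0.1539, 0.026], [0.4276, -0.0794, 0.026]] [ 0.4386 -0.1163] 0.07467304161484024 0.01874341276376743
guardblue [[206.0, 122.0], [209.0, 122.0], [211.0, 165.0], [208.0, 165.0]] 
 [[0.6898, 0.372, 0.041], [0.6902, 0.3628, 0.041], [0.5627, 0.3561, 0.041], [0.5623, 0.3652, 0.041]] [0.6262 0.364 ] 0.009206256154622167 0.12768708695077163
tray [[417.0, 215.0], [420.0, 132.0], [488.0, 135.0], [484.0, 218.0]] 
 [[0.4123, -0.2482, 0.017], [0.6618, -0.2644, 0.017], [0.6516, -0.4667, 0.017], [0.4025, -0.448, 0.017]] [ 0.5321 -0.3568] 0.2499764714467961 0.2025598121218092
pocket [[413.0, 186.0], [452.0, 175.0], [459.0, 202.0], [421.0, 213.0]] 
 [[0.4996, -0.241, 0.005], [0.5324, -0.3584, 0.005], [0.4514, -0.379, 0.005], [0.419, -0.262, 0.005]] [ 0.4756 -0.3101] 0.12188716317157468 0.08352523312744504
```

View pics/crop1.png

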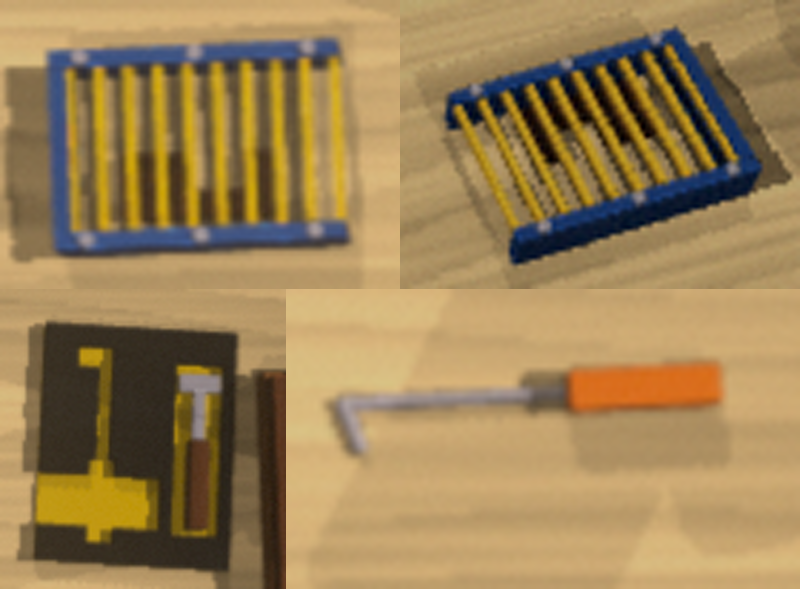

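The mouth opens towards world −y (image right), the offcut is nearer the robot-side wall, and its notch faces world +x. The pick points world +y with its tip to −x, and the pocket points world +x. Next I'll measure more precisely.

```bash
cat > m.py <<'E'
from h import *
def hsv(p): 
    h=cv2.cvtColor(p,cv2.COLOR_RGB2HSV); return [h[...,i].astype(int) for i in range(3)]
def rectpx(m):
    c=np.vstack([k for k in cv2.findContours(m.astype(np.uint8),0,1)[0] if cv2.contourArea(k)>8]); return c.reshape(-1,2)
def wrect(n,m,z):
    # rect fitted to the metric contour; returns centre, size(long,short)+pixel, angle of the long side
    c=onz(n,rectpx(m),z)[:,:2]; (cx,cy),(w,h),a=cv2.minAreaRect((c*1000).astype(np.float32))
    if w<h: w,h,a=h,w,a+90
    return np.array([cx,cy])/1000,(round(w,1),round(h,1)),(a+90)%180-90
def ortho(n,p,O,xa,z,L,W,s=2):  # xa: world angle of local x; picture right=local x, up=local y; s px/mm
    u,v=np.meshgrid(np.arange(L[0],L[1],1/s),np.arange(W[1],W[0],-1/s))
    c,d=np.cos(xa),np.sin(xa); X=O[0]+(c*u-d*v)/1000; Y=O[1]+(d*u+c*v)/1000
    q=proj(n,np.c_[X.ravel(),Y.ravel(),np.full(X.size,z)]).astype(np.float32).reshape(X.shape+(2,))
    return cv2.remap(p,q[...,0],q[...,1],cv2.INTER_CUBIC)[:,:,::-1].copy()
E
python3 - <<'E'
from m import *
rois={"top":dict(h=(350,190,395,225),g=(200,112,280,172),t=(405,125,494,225)),"scene":dict(h=(250,198,290,222),g=(360,198,445,262),t=(158,208,238,302))}
for n in rois:
    p=np.load(f"pics/{n}0.npz")["p"]; H,S,V=hsv(p)
    def roi(k): x0,y0,x1,y1=rois[n][k]; m=np.zeros(H.shape,bool); m[y0:y1,x0:x1]=1; return m
    print(n,"handle",wrect(n,roi("h")&(H<14)&(S>190)&(V>120),.020))
    print(n,"guard",wrect(n,roi("g")&((H>100)&(H<130)&(S>120)|(H>20)&(H<32)&(S>190)),.041))
    print(n,"tray",wrect(n,roi("t")&(V<70),.017))
E
```

```text
top handle (array([ 0.43891959, -0.11588599]), (77.3, 18.8), -87.5292751789093)
top guard (array([0.62871661, 0.28414124]), (168.8, 128.8), -87.83232498168945)
top tray (array([ 0.53262244, -0.35718683]), (248.3, 202.0), -3.713165283203125)
scene handle (array([ 0.43869858, -0.11572392]), (76.7, 20.8), -87.74747037887573)
scene guard (array([0.64335071, 0.27025858]), (199.9, 146.0), -87.72834968566895)
scene tray (array([ 0.53781458, -0.36272388]), (259.2, 217.8), -3.9483718872070312)
```

Run:
```python
from m import *
T=np.load("pics/top0.npz")["p"]; S=np.load("pics/scene0.npz")["p"]
a=np.radians(92.2); c=np.array([.6265,.264]) # guessed guard centre
def grid(im,L,W,s,step=20):
    for k in range(int(np.ceil(L[0]/step))*step,L[1],step): cv2.line(im,(int((k-L[0])*s),0),(int((k-L[0])*s),6),(0,0,255),2)
    for k in range(int(np.ceil(W[0]/step))*step,W[1],step): cv2.line(im,(0,int((W[1]-k)*s)),(6,int((W[1]-k)*s)),(0,0,255),2)
    return im
L,W=(-110,110),(-75,75)
g=[grid(ortho(n,p,c,a,z,L,W,1.8),L,W,1.8) for n,p,z in(("top",T,.041),("scene",S,.041),("top",T,.02),("scene",S,.02))]
cv2.imwrite("pics/og.png",np.vstack([np.hstack(g[:2]),np.hstack(g[2:])]))
b=np.radians(-3.8); t=[.5325,-.357]; L,W=(-130,130),(-105,105)
g=[grid(ortho(n,p,t,b,z,L,W,1.5),L,W,1.5) for n,p,z in(("top",T,.005),("scene",S,.005))]
pa=np.radians(92.4);L2,W2=(-60,200),(-40,60)
g2=[grid(ortho(n,p,[.4388,-.1158],pa,.008,L2,W2,1.5),L2,W2,1.5) for n,p in(("top",T),("scene",S))]
cv2.imwrite("pics/ot.png",np.vstack([np.hstack(g),np.hstack(g2)]))
```

```text
(no output)
```

View pics/og.png

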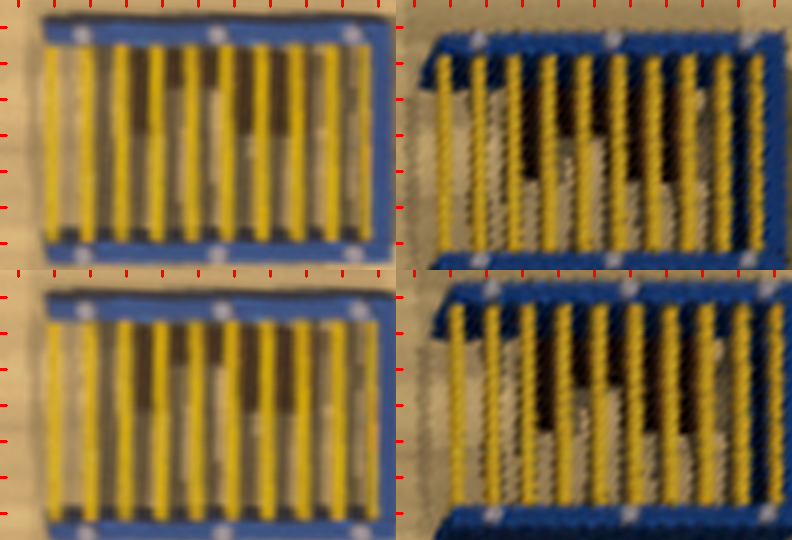

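View pics/ot.png

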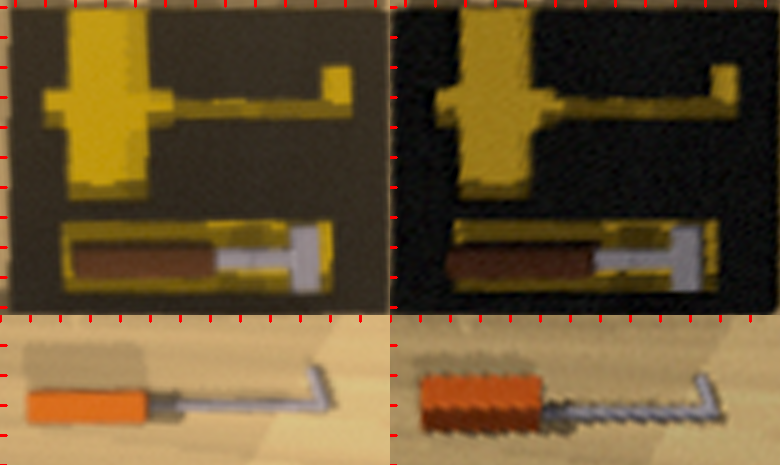

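Both views agree. The handle is at about (0.439, −0.116) with the pick heading 92.4°. The mouth is at about (0.637, 0.178), heading 92.2°. In guard coordinates the notch spans x ≈ 65–105 mm with its side face at y ≈ +3 mm. pocket_grip is at about (0.477, −0.321), heading −3.8°. First I turn the tool to 92.4°.

```bash
cat > go.py <<'E'
import sys
from h import *
# go.py x y z heading : remaining shift in tool axes (mm) and twist; tool x heading
x,y,z,a=map(float,sys.argv[1:5]); s=st(); M=R.from_rotvec(s["orientation"]); a=np.radians(a)
G=R.from_matrix(np.array([[np.cos(a),np.sin(a),0],[np.sin(a),-np.cos(a),0],[0,0,-1]]))
d=np.array([x,y,z])-s["tool_pos"]
print("shift now-axes",np.round(M.inv().apply(d)*1000,1),"goal-axes",np.round(G.inv().apply(d)*1000,1),"twist",np.round((M.inv()*G).as_rotvec(),4))
E
python3 -m pendant '[{"translation":[0,0,0],"twist":[0,0,-0.135],"grip":1},{"translation":[0,0,0],"twist":[0,0,-0.135],"grip":1},{"translation":[0,0,0],"twist":[0,0,-0.135],"grip":1},{"translation":[0,0,0],"twist":[0,0,-0.135],"grip":1},{"translation":[0,0,0],"twist":[0,0,-0.135],"grip":1},{"translation":[0,0,0],"twist":[0,0,-0.135],"grip":1},{"translation":[0,0,0],"twist":[0,0,-0.135],"grip":1},{"translation":[0,0,0],"twist":[0,0,-0.135],"grip":1},{"translation":[0,0,0],"twist":[0,0,-0.135],"grip":1},{"translation":[0,0,0],"twist":[0,0,0],"grip":1}]' 40
python3 go.py .4388 -.1158 .10 92.4
```

```text
t: 1.1
tool_pos: [0.2202, -0.5537, 0.2113]
orientation: [-2.134, -2.29, -0.01]
force: [-0.3, -0.4, -0.0]
opening: 0.0931
t 1.1 pos [ 0.2202 -0.5537  0.2113] F [-0.3 -0.4 -0. ] op 0.0931
[[-0.071  0.997 -0.004]
 [ 0.997  0.071  0.012]
 [ 0.013 -0.003 -1.   ]]
[-1.278  0.136  1.496  0.     1.523 -1.349]
shift now-axes [420.  249.3 115.9] goal-axes [428.4 236.8 111.3] twist [-0.003  -0.0126  0.0288]
```

```bash
python3 -m pendant '[{"translation":[42,24,8],"twist":[0,-0.013,0.029],"grip":0.3},{"translation":[42,24,8],"twist":[0,0,0],"grip":0.3},{"translation":[42,24,8],"twist":[0,0,0],"grip":0.3},{"translation":[42,24,8],"twist":[0,0,0],"grip":0.3},{"translation":[42,24,8],"twist":[0,0,0],"grip":0.3},{"translation":[42,24,8],"twist":[0,0,0],"grip":0.3},{"translation":[42,24,8],"twist":[0,0,0],"grip":0.3},{"translation":[42,24,8],"twist":[0,0,0],"grip":0.3},{"translation":[42,24,8],"twist":[0,0,0],"grip":0.3},{"translation":[42,24,8],"twist":[0,0,0],"grip":0.3}]'
python3 go.py .4388 -.1158 .05 92.4
```

```text
t: 2.1
tool_pos: [0.4516, -0.1227, 0.1261]
orientation: [-2.239, -2.2, 0.003]
force: [0.8, -0.4, 0.5]
opening: 0.0608
t 2.1 pos [ 0.4516 -0.1227  0.1261] F [ 0.8 -0.4  0.5] op 0.0608
[[ 0.018  1.    -0.003]
 [ 1.    -0.018  0.   ]
 [-0.    -0.003 -1.   ]]
[-3.740e-01 -1.660e-01  1.953e+00 -1.000e-03  1.358e+00 -3.560e-01]
shift now-axes [  6.7 -12.7  76.1] goal-axes [  7.4 -12.5  76.1] twist [-0.003  -0.     -0.0594]
```

```bash
python3 -m pendant '[{"translation":[4,-7,10],"twist":[0,0,-0.03],"grip":0.3},{"translation":[3,-5,12],"twist":[0,0,-0.03],"grip":0.3},{"translation":[0,0,12],"twist":[0,0,0],"grip":0.3},{"translation":[0,0,12],"twist":[0,0,0],"grip":0.3},{"translation":[0,0,12],"twist":[0,0,0],"grip":0.3},{"translation":[0,0,12],"twist":[0,0,0],"grip":0.3},{"translation":[0,0,6],"twist":[0,0,0],"grip":0.3},{"translation":[0,0,0],"twist":[0,0,0],"grip":0.3},{"translation":[0,0,0],"twist":[0,0,0],"grip":0.3},{"translation":[0,0,0],"twist":[0,0,0],"grip":0.3}]'
python3 go.py .4388 -.1158 .003 92.4
```

```text
t: 3.1
tool_pos: [0.4392, -0.1126, 0.0427]
orientation: [-2.183, -2.252, 0.003]
force: [0.2, -0.1, -0.1]
opening: 0.0605
t 3.1 pos [ 0.4392 -0.1126  0.0427] F [ 0.2 -0.1 -0.1] op 0.0605
[[-0.031  1.    -0.005]
 [ 1.     0.031  0.002]
 [ 0.002 -0.005 -1.   ]]
[-0.364 -0.101  2.057  0.     1.191 -0.395]
shift now-axes [-3.3 -0.3 39.7] goal-axes [-3.2 -0.5 39.7] twist [-0.0049 -0.0021 -0.011 ]
```

```bash
python3 -m pendant '[{"translation":[-2,0,6],"twist":[0,0,-0.011],"grip":0.3},{"translation":[-1,0,6],"twist":[0,0,0],"grip":0.3},{"translation":[0,0,6],"twist":[0,0,0],"grip":0.3},{"translation":[0,0,6],"twist":[0,0,0],"grip":0.3},{"translation":[0,0,4],"twist":[0,0,0],"grip":0.3},{"translation":[0,0,3],"twist":[0,0,0],"grip":0.3},{"translation":[0,0,2],"twist":[0,0,0],"grip":0.3},{"translation":[0,0,1],"twist":[0,0,0],"grip":0.3},{"translation":[0,0,0],"twist":[0,0,0],"grip":0.3},{"translation":[0,0,0],"twist":[0,0,0],"grip":0.3}]'
python3 go.py .4388 -.1158 .003 92.4
```

```text
t: 4.1
tool_pos: [0.4403, -0.116, 0.0068]
orientation: [-2.171, -2.267, 0.002]
force: [0.1, 0.4, -0.5]
opening: 0.0603
t 4.1 pos [ 0.4403 -0.116   0.0068] F [ 0.1  0.4 -0.5] op 0.0603
[[-0.043  0.999 -0.003]
 [ 0.999  0.043  0.001]
 [ 0.001 -0.003 -1.   ]]
[-0.37  -0.037  2.072  0.     1.11  -0.414]
shift now-axes [ 0.2 -1.4  3.8] goal-axes [ 0.2 -1.5  3.8] twist [-0.0028 -0.0013  0.0014]
```

Good. Next: the last 3.5 mm down, close, then lift.

```bash
python3 -m pendant '[{"translation":[0,-1,2],"twist":[0,0,0],"grip":0.3},{"translation":[0,0,1.5],"twist":[0,0,0],"grip":0.3},{"translation":[0,0,0],"twist":[0,0,0],"grip":0.3},{"translation":[0,0,0],"twist":[0,0,0],"grip":-1},{"translation":[0,0,0],"twist":[0,0,0],"grip":-1},{"translation":[0,0,0],"twist":[0,0,0],"grip":-1},{"translation":[0,0,0],"twist":[0,0,0],"grip":-1},{"translation":[0,0,0],"twist":[0,0,0],"grip":-1},{"translation":[0,0,0],"twist":[0,0,0],"grip":-1},{"translation":[0,0,0],"twist":[0,0,0],"grip":-1}]' 45
python3 go.py .681 .007 .07 92.2
```

```text
t: 5.1
tool_pos: [0.4399, -0.1163, 0.0038]
orientation: [-2.172, -2.268, 0.001]
force: [-0.5, -0.6, 0.1]
opening: 0.0219
t 5.1 pos [ 0.4399 -0.1163  0.0038] F [-0.5 -0.6  0.1] op 0.0219
[[-0.043  0.999 -0.001]
 [ 0.999  0.043  0.001]
 [ 0.001 -0.001 -1.   ]]
[-0.371 -0.034  2.076  0.     1.102 -0.415]
shift now-axes [112.8 246.2 -66.5] goal-axes [113.9 245.7 -66.2] twist [-0.0013 -0.0007  0.0049]
```

```bash
python3 -m pendant '[{"translation":[0,0,-20],"twist":[0,0,0],"grip":-1},{"translation":[0,0,-25],"twist":[0,0,0],"grip":-1},{"translation":[14,31,0],"twist":[0,0,0],"grip":-1},{"translation":[14,31,0],"twist":[0,0,0],"grip":-1},{"translation":[14,31,0],"twist":[0,0,0],"grip":-1},{"translation":[14,31,0],"twist":[0,0,0],"grip":-1},{"translation":[14,31,0],"twist":[0,0,0],"grip":-1},{"translation":[14,31,0],"twist":[0,0,0],"grip":-1},{"translation":[12,26,0],"twist":[0,0,0],"grip":-1},{"translation":[7,15,0],"twist":[0,0,0],"grip":-1}]'
python3 go.py .681 .007 .03 92.2
```

```text
t: 6.1
tool_pos: [0.6663, 0.0004, 0.0462]
orientation: [-2.173, -2.261, 0.006]
force: [-1.3, -0.0, -1.6]
opening: 0.0214
t 6.1 pos [6.663e-01 4.000e-04 4.620e-02] F [-1.3 -0.  -1.6] op 0.0214
[[-0.04   0.999 -0.007]
 [ 0.999  0.04   0.001]
 [ 0.001 -0.007 -1.   ]]
[-7.700e-02  4.450e-01  1.436e+00  1.000e-03  1.267e+00 -1.170e-01]
shift now-axes [ 6.  15.  16.1] goal-axes [ 6.1 14.9 16.2] twist [-0.0068 -0.0014  0.0015]
```

```bash
python3 -m pendant '[{"translation":[2,5,6],"twist":[-0.007,0,0],"grip":-1},{"translation":[2,5,6],"twist":[0,0,0],"grip":-1},{"translation":[2,4,6],"twist":[0,0,0],"grip":-1},{"translation":[0,0,6],"twist":[0,0,0],"grip":-1},{"translation":[0,0,6],"twist":[0,0,0],"grip":-1},{"translation":[0,0,4],"twist":[0,0,0],"grip":-1},{"translation":[0,0,2],"twist":[0,0,0],"grip":-1},{"translation":[0,0,0],"twist":[0,0,0],"grip":-1},{"translation":[0,0,0],"twist":[0,0,0],"grip":-1},{"translation":[0,0,0],"twist":[0,0,0],"grip":-1}]'
python3 - <<'E'
from m import *
s=st()
T,_=snap("top","top1"); S,_=snap("scene","scene1")
c=np.array([.6368,.1784]); a=np.radians(92.2); L,W=(-120,120),(-80,80)
def grid(im,L,W,s,step=20):
    for k in range(-120,121,step): cv2.line(im,(int((k-L[0])*s),0),(int((k-L[0])*s),6),(0,0,255) if k else (255,0,255),2)
    for k in range(-80,81,step): cv2.line(im,(0,int((W[1]-k)*s)),(6,int((W[1]-k)*s)),(0,0,255)if k else (255,0,255),2)
    return im
g=[grid(ortho(n,p,c,a,z,L,W,1.65),L,W,1.65) for n,p,z in(("top",T,.041),("scene",S,.041),("top",T,.01),("scene",S,.01))]
cv2.imwrite("pics/og1.png",np.vstack([np.hstack(g[:2]),np.hstack(g[2:])]))
E
```

```text
t: 7.1
tool_pos: [0.6777, 0.0062, 0.0045]
orientation: [-2.175, -2.262, 0.003]
force: [-0.0, -0.0, -1.0]
opening: 0.0217
t 7.1 pos [0.6777 0.0062 0.0045] F [-0. -0. -1.] op 0.0217
[[-0.039  0.999 -0.004]
 [ 0.999  0.039  0.001]
 [ 0.001 -0.004 -1.   ]]
[-6.700e-02  5.200e-01  1.419e+00  1.000e-03  1.207e+00 -1.070e-01]
```

View pics/og1.png

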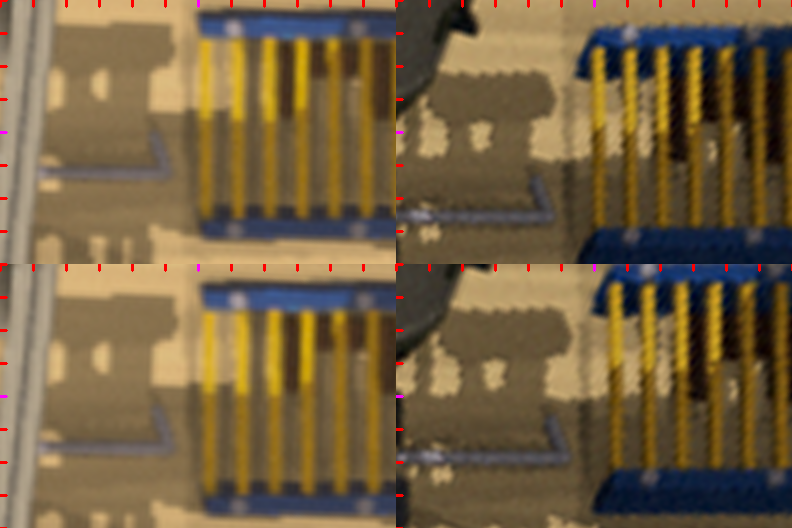

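The hook sits at the mouth at guard y ≈ −34 mm, and the two views bracket that value. There is about 11 mm of clearance to the offcut and 17 mm to the wall. Now I slide it in.

```bash
python3 -m pendant '[{"translation":[6,0.5,-1],"twist":[0,0,0],"grip":-1},{"translation":[12,0.5,-0.5],"twist":[0,0,0],"grip":-1},{"translation":[14,0,0],"twist":[0,0,0],"grip":-1},{"translation":[14,0,0],"twist":[0,0,0],"grip":-1},{"translation":[14,0,0],"twist":[0,0,0],"grip":-1},{"translation":[14,0,0],"twist":[0,0,0],"grip":-1},{"translation":[12,0,0],"twist":[0,0,0],"grip":-1},{"translation":[8,0,0],"twist":[0,0,0],"grip":-1},{"translation":[4,0,0],"twist":[0,0,0],"grip":-1},{"translation":[0,0,0],"twist":[0,0,0],"grip":-1}]'
python3 - <<'E'
from m import *
s=st(); d=np.array(s["tool_pos"])[:2]-[.6368,.1784]; a=np.radians(92.2)
print("grip in guard",d@[np.cos(a),np.sin(a)],d@[-np.sin(a),np.cos(a)])
E
```

```text
t: 8.2
tool_pos: [0.6745, 0.116, 0.0068]
orientation: [-2.171, -2.265, 0.002]
force: [-0.6, -0.3, -1.7]
opening: 0.0214
t 8.2 pos [0.6745 0.116  0.0068] F [-0.6 -0.3 -1.7] op 0.0214
[[-0.042  0.999 -0.004]
 [ 0.999  0.042  0.002]
 [ 0.002 -0.003 -1.   ]]
[0.094 0.532 1.398 0.002 1.215 0.051]
grip in guard -0.06382972172178109 -0.03528808660686475
```

```bash
python3 -m pendant '[{"translation":[0,-4,0],"twist":[0,0,0],"grip":-1},{"translation":[0,-4,0],"twist":[0,0,0],"grip":-1},{"translation":[0,-4,0],"twist":[0,0,0],"grip":-1},{"translation":[0,-4,0],"twist":[0,0,0],"grip":-1},{"translation":[0,-4,0],"twist":[0,0,0],"grip":-1},{"translation":[0,-4,0],"twist":[0,0,0],"grip":-1},{"translation":[0,-3,0],"twist":[0,0,0],"grip":-1},{"translation":[0,-1,0],"twist":[0,0,0],"grip":-1},{"translation":[0,0,0],"twist":[0,0,0],"grip":-1},{"translation":[0,0,0],"twist":[0,0,0],"grip":-1}]'
python3 - <<'E'
from m import *
s=st(); d=np.array(s["tool_pos"])[:2]-[.6368,.1784]; a=np.radians(92.2)
print("grip in guard",d@[np.cos(a),np.sin(a)],d@[-np.sin(a),np.cos(a)])
T,_=snap("top","top2"); S,_=snap("scene","scene2")
c=np.array([.6368,.1784]); L,W=(-60,180),(-80,80)
g=[ortho(n,p,c,a,z,L,W,1.65) for n,p,z in(("top",T,.02),("scene",S,.02))]
cv2.imwrite("pics/og2.png",np.vstack([cv2.resize(x,None,fx=1.13,fy=1.13,interpolation=2) for x in g]))
E
```

```text
t: 9.2
tool_pos: [0.6439, 0.112, 0.007]
orientation: [-2.175, -2.262, 0.003]
force: [1.3, -0.8, -1.5]
opening: 0.0212
t 9.2 pos [0.6439 0.112  0.007 ] F [ 1.3 -0.8 -1.5] op 0.0212
[[-0.039  0.999 -0.004]
 [ 0.999  0.039  0.001]
 [ 0.001 -0.004 -1.   ]]
[0.093 0.457 1.498 0.002 1.19  0.053]
grip in guard -0.06666971083231174 -0.004581597966238221
```

View pics/og2.png

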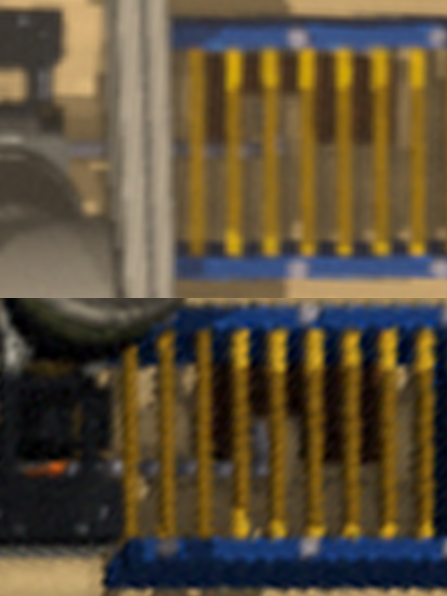

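The hook tip is seen inside the notch in the scene crop (px 262, 440), with the rod right alongside the side face. Now I drag.

```bash
python3 -m pendant '[{"translation":[-4,0.7,0],"twist":[0,0,0],"grip":-1},{"translation":[-5,0,0],"twist":[0,0,0],"grip":-1},{"translation":[-6,0,0],"twist":[0,0,0],"grip":-1},{"translation":[-8,0,0],"twist":[0,0,0],"grip":-1},{"translation":[-10,0,0],"twist":[0,0,0],"grip":-1},{"translation":[-10,0,0],"twist":[0,0,0],"grip":-1},{"translation":[-10,0,0],"twist":[0,0,0],"grip":-1},{"translation":[-10,0,0],"twist":[0,0,0],"grip":-1},{"translation":[-10,0,0],"twist":[0,0,0],"grip":-1},{"translation":[-10,0,0],"twist":[0,0,0],"grip":-1}]'
python3 - <<'E'
from m import *
s=st(); d=np.array(s["tool_pos"])[:2]-[.6368,.1784]; a=np.radians(92.2)
print("grip in guard",d@[np.cos(a),np.sin(a)],d@[-np.sin(a),np.cos(a)])
T,_=snap("top","top3"); S,_=snap("scene","scene3")
c=np.array([.6368,.1784]); L,W=(-130,150),(-80,80)
g=[ortho(n,p,c,a,z,L,W,1.8) for n,p,z in(("top",T,.02),("scene",S,.02))]
cv2.imwrite("pics/og3.png",np.vstack(g))
E
```

```text
t: 10.3
tool_pos: [0.6486, 0.0221, 0.0068]
orientation: [-2.175, -2.262, 0.002]
force: [0.1, 0.7, -0.3]
opening: 0.0215
t 10.3 pos [0.6486 0.0221 0.0068] F [ 0.1  0.7 -0.3] op 0.0215
[[-0.039  0.999 -0.003]
 [ 0.999  0.04   0.002]
 [ 0.002 -0.003 -1.   ]]
[-0.046  0.447  1.513  0.002  1.186 -0.086]
grip in guard -0.15662724556495944 -0.005745692455341702
```

View pics/og3.png

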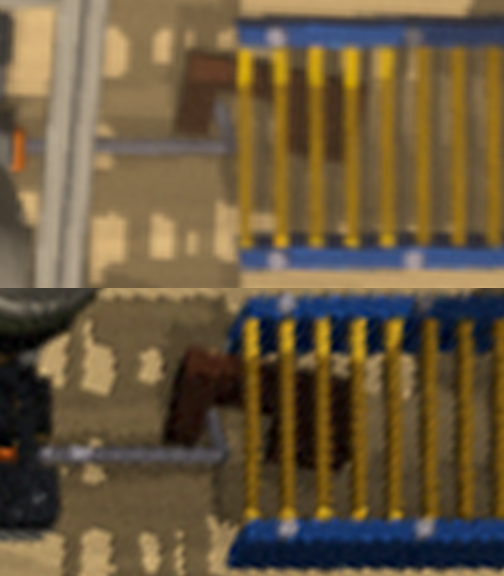

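The offcut is hooked, about a third out, and turned by roughly 8°. I keep dragging about 115 mm.

```bash
python3 -m pendant '[{"translation":[-8,0,0],"twist":[0,0,0],"grip":-1},{"translation":[-10,0,0],"twist":[0,0,0],"grip":-1},{"translation":[-12,0,0],"twist":[0,0,0],"grip":-1},{"translation":[-12,0,0],"twist":[0,0,0],"grip":-1},{"translation":[-12,0,0],"twist":[0,0,0],"grip":-1},{"translation":[-12,0,0],"twist":[0,0,0],"grip":-1},{"translation":[-12,0,0],"twist":[0,0,0],"grip":-1},{"translation":[-12,0,0],"twist":[0,0,0],"grip":-1},{"translation":[-12,0,0],"twist":[0,0,0],"grip":-1},{"translation":[-11,0,0],"twist":[0,0,0],"grip":-1}]'
python3 -m pendant '[{"translation":[-8,0,0],"twist":[0,0,0],"grip":-1},{"translation":[-5,0,0],"twist":[0,0,0],"grip":-1},{"translation":[-2,0,0],"twist":[0,0,0],"grip":-1},{"translation":[0,0,0],"twist":[0,0,0],"grip":-1},{"translation":[1,0,0],"twist":[0,0,0],"grip":-1},{"translation":[2,0,0],"twist":[0,0,0],"grip":-1},{"translation":[2,0,0],"twist":[0,0,0],"grip":-1},{"translation":[1,0,0],"twist":[0,0,0],"grip":-1},{"translation":[0,0,0],"twist":[0,0,0],"grip":-1},{"translation":[0,0,0],"twist":[0,0,0],"grip":-1}]'
python3 - <<'E'
from m import *
s=st(); d=np.array(s["tool_pos"])[:2]-[.6368,.1784]; a=np.radians(92.2)
print("grip in guard",d@[np.cos(a),np.sin(a)],d@[-np.sin(a),np.cos(a)])
T,_=snap("top","top4"); S,_=snap("scene","scene4")
c=np.array([.6368,.1784]); L,W=(-220,60),(-80,80)
g=[ortho(n,p,c,a,z,L,W,1.8) for n,p,z in(("top",T,.02),("scene",S,.02))]
cv2.imwrite("pics/og4.png",np.vstack(g))
E
```

```text
t: 11.4
tool_pos: [0.6533, -0.1001, 0.0067]
orientation: [-2.175, -2.262, 0.002]
force: [0.1, 1.4, -0.8]
opening: 0.0216
t: 12.4
tool_pos: [0.6536, -0.11, 0.0064]
orientation: [-2.174, -2.263, 0.002]
force: [0.7, 0.2, -0.7]
opening: 0.0215
t 12.4 pos [ 0.6536 -0.11    0.0064] F [ 0.7  0.2 -0.7] op 0.0215
[[-0.04   0.999 -0.004]
 [ 0.999  0.04   0.001]
 [ 0.002 -0.004 -1.   ]]
[-2.440e-01  4.810e-01  1.468e+00  1.000e-03  1.197e+00 -2.840e-01]
grip in guard -0.2887982372012828 -0.0056802573607401055
```

View pics/og4.png

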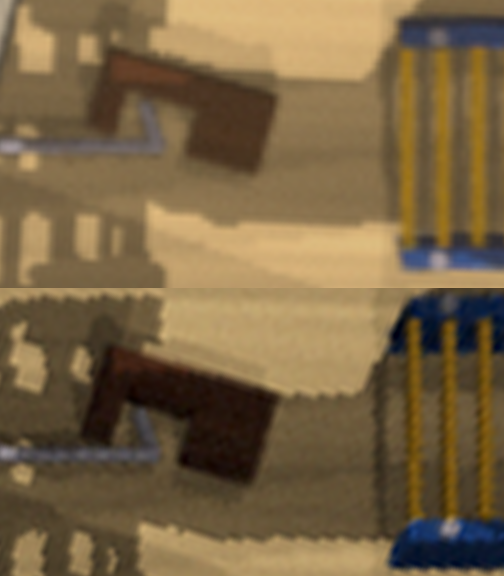

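The offcut lies well clear, about 68 mm beyond the mouth (px 275 against 398 at 1.8 px/mm), and the hook is loose in the open notch. I lift straight up and start turning.

```bash
python3 -m pendant '[{"translation":[0,0,-6],"twist":[0,0,0],"grip":-1},{"translation":[0,0,-14],"twist":[0,0,0],"grip":-1},{"translation":[0,0,-20],"twist":[0,0,0],"grip":-1},{"translation":[0,0,-20],"twist":[0,0,0],"grip":-1},{"translation":[0,0,-20],"twist":[0,0,0],"grip":-1},{"translation":[0,0,-10],"twist":[0,0,0.08],"grip":-1},{"translation":[0,0,0],"twist":[0,0,0.14],"grip":-1},{"translation":[0,0,0],"twist":[0,0,0.14],"grip":-1},{"translation":[0,0,0],"twist":[0,0,0.14],"grip":-1},{"translation":[0,0,0],"twist":[0,0,0.14],"grip":-1}]'
python3 go.py .4768 -.3206 .07 -3.8
```

```text
t: 13.5
tool_pos: [0.6569, -0.1119, 0.1134]
orientation: [2.792, 1.432, 0.008]
force: [0.1, -0.4, -1.6]
opening: 0.0217
t 13.5 pos [ 0.6569 -0.1119  0.1134] F [ 0.1 -0.4 -1.6] op 0.0217
[[ 0.583  0.812  0.006]
 [ 0.812 -0.583 -0.001]
 [ 0.003  0.006 -1.   ]]
[-0.246  0.367  1.407  0.     1.362  0.377]
shift now-axes [-274.7  -24.8   42.6] goal-axes [-165.8  220.2   43.4] twist [ 0.0038 -0.0052  1.0144]
```

```bash
python3 -m pendant '[{"translation":[0,0,0],"twist":[0,0,0.13],"grip":-1},{"translation":[0,0,0],"twist":[0,0,0.13],"grip":-1},{"translation":[0,0,0],"twist":[0,0,0.13],"grip":-1},{"translation":[0,0,0],"twist":[0,0,0.13],"grip":-1},{"translation":[0,0,0],"twist":[0,0,0.13],"grip":-1},{"translation":[0,0,0],"twist":[0,0,0.13],"grip":-1},{"translation":[0,0,0],"twist":[0,0,0.1],"grip":-1},{"translation":[0,0,0],"twist":[0,0,0.03],"grip":-1},{"translation":[0,0,0],"twist":[0,0,0],"grip":-1},{"translation":[0,0,0],"twist":[0,0,0],"grip":-1}]'
python3 go.py .4768 -.3206 .07 -3.8
```

```text
t: 14.5
tool_pos: [0.6606, -0.1138, 0.1297]
orientation: [3.137, -0.01, 0.031]
force: [0.6, -0.0, -1.3]
opening: 0.0219
t 14.5 pos [ 0.6606 -0.1138  0.1297] F [ 0.6 -0.  -1.3] op 0.0219
[[ 1.    -0.006  0.02 ]
 [-0.006 -1.    -0.005]
 [ 0.02   0.005 -1.   ]]
[-0.247  0.35   1.397  0.     1.374  1.33 ]
shift now-axes [-183.6  207.7   57. ] goal-axes [-169.7  218.5   59.7] twist [ 0.0039 -0.02    0.06  ]
```

```bash
python3 -m pendant '[{"translation":[-10,12,2],"twist":[0.004,-0.02,0.06],"grip":-1},{"translation":[-20,26,4],"twist":[0,0,0],"grip":-1},{"translation":[-20,26,4],"twist":[0,0,0],"grip":-1},{"translation":[-20,26,4],"twist":[0,0,0],"grip":-1},{"translation":[-20,26,4],"twist":[0,0,0],"grip":-1},{"translation":[-20,26,4],"twist":[0,0,0],"grip":-1},{"translation":[-20,26,4],"twist":[0,0,0],"grip":-1},{"translation":[-15,18,4],"twist":[0,0,0],"grip":-1},{"translation":[-6,8,2],"twist":[0,0,0],"grip":-1},{"translation":[0,0,0],"twist":[0,0,0],"grip":-1}]'
python3 go.py .4768 -.3206 .06 -3.8
```

```text
t: 15.5
tool_pos: [0.4952, -0.3049, 0.1025]
orientation: [3.138, -0.086, 0.011]
force: [-0.6, -0.1, -1.3]
opening: 0.0217
t 15.5 pos [ 0.4952 -0.3049  0.1025] F [-0.6 -0.1 -1.3] op 0.0217
[[ 0.998 -0.055  0.007]
 [-0.055 -0.998 -0.003]
 [ 0.007  0.002 -1.   ]]
[-0.641  0.158  1.675  0.002  1.302  0.984]
shift now-axes [-17.8  16.6  42.4] goal-axes [-17.3  16.9  42.5] twist [ 0.0021 -0.007   0.0116]
```

```bash
python3 -m pendant '[{"translation":[-5,5,6],"twist":[0.002,-0.007,0.01],"grip":-1},{"translation":[-5,5,8],"twist":[0,0,0],"grip":-1},{"translation":[-4,4,8],"twist":[0,0,0],"grip":-1},{"translation":[-2,2,8],"twist":[0,0,0],"grip":-1},{"translation":[0,0,8],"twist":[0,0,0],"grip":-1},{"translation":[0,0,8],"twist":[0,0,0],"grip":-1},{"translation":[0,0,6],"twist":[0,0,0],"grip":-1},{"translation":[0,0,3],"twist":[0,0,0],"grip":-1},{"translation":[0,0,0],"twist":[0,0,0],"grip":-1},{"translation":[0,0,0],"twist":[0,0,0],"grip":-1}]'
python3 go.py .4768 -.3206 .03 -3.8
python3 - <<'E'
from m import *
T,_=snap("top","top5"); S,_=snap("scene","scene5")
s=robot.read_state(); zc=s["tool_pos"][2]+.0092-.009; print("rod z",zc)
# rays on rod plane, about commanded pocket frame
b=np.radians(-3.8); L,W=(-60,180),(-45,45)
def grid(im):
    for k in range(-60,181,20): cv2.line(im,(int((k-L[0])*1.65),0),(int((k-L[0])*1.65),5),(0,0,255),1)
    for k in range(-40,45,20): cv2.line(im,(0,int((45-k)*1.65)),(5,int((45-k)*1.65)),(0,0,255),1)
    return im
g=[[grid(ortho(n,p,s["tool_pos"][:2] if z>.006 else [.4768,-.3206],b,z,L,W,1.65)) for n,p in(("top",T),("scene",S))] for z in (zc,.005)]
cv2.imwrite("pics/op5.png",np.vstack([np.hstack(r) for r in g]))
E
```

```text
t: 16.5
tool_pos: [0.4797, -0.3172, 0.0419]
orientation: [-3.138, 0.095, 0.001]
force: [0.0, -0.2, -2.2]
opening: 0.0214
t 16.5 pos [ 0.4797 -0.3172  0.0419] F [ 0.  -0.2 -2.2] op 0.0214
[[ 0.998 -0.06  -0.001]
 [-0.06  -0.998  0.002]
 [-0.001 -0.002 -1.   ]]
[-6.740e-01  2.200e-01  1.724e+00  1.000e-03  1.200e+00  9.560e-01]
shift now-axes [-2.7  3.6 11.9] goal-axes [-2.6  3.5 11.9] twist [-0.002   0.0007  0.0059]
rod z 0.04236565346054447
```

View pics/op5.png

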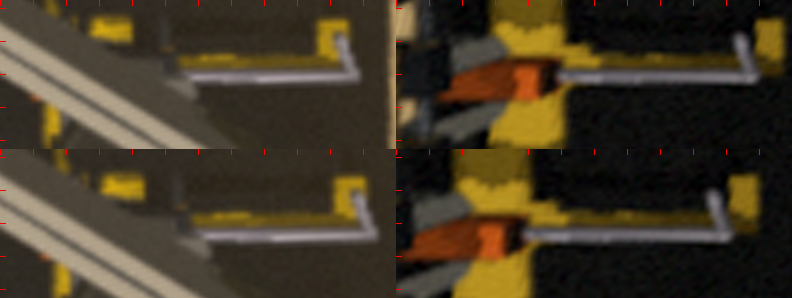

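The pick is held straight, with its rod within 1 mm of the tool line. It hovers about 3–4 mm to the −y side of the pocket. Next I measure the fit numerically.

Run:
```python
from m import *
s=robot.read_state(); b=np.radians(-3.8); q=4
O=np.array([.5325,-.357])
for n in("top","scene"):
    # pocket, tray frame, from t0: yellow mask on floor plane, sun-lit or shaded
    p=np.load(f"pics/{n}0.npz")["p"]; im=ortho(n,p,O,b,.005,(-130,130),(-105,105),q)
    B=im[...,2].astype(float)-im[...,0]  # R-B : yellow high, black ~0
    def prof(x0,x1,y0,y1,ax):
        r=B[int((105-y1)*q):int((105-y0)*q),int((x0+130)*q):int((x1+130)*q)].mean(ax); 
        if ax==1: r=r[::-1]; o=y0
        else: o=x0
        h=.5*(r.max()*.6+r.min()); k=np.where(r>max(25,h*.6))[0]; return round(o+k[0]/q,1),round(o+k[-1]/q,1)
    print(n,"rod y",prof(10,70,15,60,1),"handle y",prof(-98,-88,5,62,1),"hook y",prof(87,100,15,80,1),"cut x",prof(-98,20,-20,10,0),"len x",prof(-120,-60,28,38,0),prof(60,120,30,40,0),"cut y-",prof(-75,-45,-36,30,1))
    # pick now, tool frame, rod plane
    p=np.load(f"pics/{n}5.npz")["p"]; a=np.radians(-3.45); im=ortho(n,p,s["tool_pos"][:2],a,s["tool_pos"][2]+.0034,(60,180),(-30,45),q)
    h=cv2.cvtColor(im,cv2.COLOR_BGR2HSV); m=(h[...,1]<90)&(h[...,2]>95)
    yy,xx=np.nonzero(m); X=60+xx/q; Y=45-yy/q
    k=(X>70)&(X<135)&(abs(Y)<8); f=np.polyfit(X[k],Y[k],1); k2=(abs(Y)<8)
    print("   rod y at 0,150:",np.polyval(f,[0,150]).round(2),"end x",X[k2].max(),"hook y max",Y[X>135].max())
    # and the same end measure at t0 on the table
    p=np.load(f"pics/{n}0.npz")["p"]; im=ortho(n,p,[.4388,-.1158],np.radians(92.4),.006,(60,180),(-30,45),q)
    h=cv2.cvtColor(im,cv2.COLOR_BGR2HSV); m=(h[...,1]<60); yy,xx=np.nonzero(m); X=60+xx/q; Y=45-yy/q; k2=abs(Y)<8
    print("   t0 end x",X[k2].max(),"rod y",Y[(X<135)&(X>70)&k2].mean())
```

```text
top rod y (np.float64(23.2), np.float64(41.5)) handle y (np.float64(18.2), np.float64(47.8)) hook y (np.float64(24.8), np.float64(63.2)) cut x (np.float64(-87.5), np.float64(-29.8)) len x (np.float64(-103.2), np.float64(-60.2)) (np.float64(60.0), np.float64(106.8)) cut y- (np.float64(-29.5), np.float64(29.8))
   rod y at 0,150: [-0.61 -1.29] end x 156.75 hook y max 24.0
   t0 end x 158.75 rod y -0.078125
scene rod y (np.float64(25.2), np.float64(40.0)) handle y (np.float64(20.0), np.float64(47.8)) hook y (np.float64(25.5), np.float64(62.8)) cut x (np.float64(-85.2), np.float64(-35.0)) len x (np.float64(-101.2), np.float64(-60.2)) (np.float64(60.0), np.float64(102.2)) cut y- (np.float64(-28.2), np.float64(29.8))
   rod y at 0,150: [-0.86 -1.33] end x 159.5 hook y max 22.25
   t0 end x 159.25 rod y -3.585053581500282
```

```bash
python3 -m pendant '[{"translation":[-1,1,2],"twist":[0,0,0.003],"grip":-1},{"translation":[-1,0.7,2],"twist":[0,0,0],"grip":-1},{"translation":[0,0,3],"twist":[0,0,0],"grip":-1},{"translation":[0,0,3],"twist":[0,0,0],"grip":-1},{"translation":[0,0,2],"twist":[0,0,0],"grip":-1},{"translation":[0,0,2],"twist":[0,0,0],"grip":-1},{"translation":[0,0,1],"twist":[0,0,0],"grip":-1},{"translation":[0,0,0],"twist":[0,0,0],"grip":-1},{"translation":[0,0,0],"twist":[0,0,0],"grip":-1},{"translation":[0,0,0],"twist":[0,0,0],"grip":-1}]'
python3 go.py .4777 -.3188 .0095 -3.7
```

```text
t: 17.6
tool_pos: [0.478, -0.3196, 0.0268]
orientation: [-3.139, 0.1, -0.002]
force: [0.0, 0.3, -1.7]
opening: 0.0215
t 17.6 pos [ 0.478  -0.3196  0.0268] F [ 0.   0.3 -1.7] op 0.0215
[[ 0.998 -0.064  0.001]
 [-0.064 -0.998  0.001]
 [ 0.001 -0.001 -1.   ]]
[-6.790e-01  2.380e-01  1.734e+00  1.000e-03  1.170e+00  9.550e-01]
shift now-axes [-0.4 -0.8 17.3] goal-axes [-0.4 -0.8 17.3] twist [-0.0007 -0.0011  0.0007]
```

```bash
python3 -m pendant '[{"translation":[-0.4,-0.8,1.5],"twist":[0,0,0],"grip":-1},{"translation":[0,0,1.5],"twist":[0,0,0],"grip":-1},{"translation":[0,0,1.5],"twist":[0,0,0],"grip":-1},{"translation":[0,0,1.5],"twist":[0,0,0],"grip":-1},{"translation":[0,0,1.5],"twist":[0,0,0],"grip":-1},{"translation":[0,0,1.5],"twist":[0,0,0],"grip":-1},{"translation":[0,0,1],"twist":[0,0,0],"grip":-1},{"translation":[0,0,0],"twist":[0,0,0],"grip":-1},{"translation":[0,0,0],"twist":[0,0,0],"grip":-1},{"translation":[0,0,0],"twist":[0,0,0],"grip":-1}]'
python3 go.py .4777 -.3188 .0095 -3.7
python3 - <<'E'
from m import *
T,_=snap("top","top6"); S,_=snap("scene","scene6")
b=np.radians(-3.8); c=robot.read_state()["tool_pos"]
g=[ortho(n,p,c[:2],b,.013,(-60,180),(-45,45),3) for n,p in(("top",T),("scene",S))]
cv2.imwrite("pics/op6.png",np.vstack(g))
E
```

```text
t: 18.6
tool_pos: [0.4778, -0.3188, 0.0161]
orientation: [-3.139, 0.1, -0.002]
force: [-0.2, -0.4, -0.8]
opening: 0.0216
t 18.6 pos [ 0.4778 -0.3188  0.0161] F [-0.2 -0.4 -0.8] op 0.0216
[[ 0.998 -0.064  0.001]
 [-0.064 -0.998  0.001]
 [ 0.001 -0.001 -1.   ]]
[-6.78e-01  2.51e-01  1.74e+00  1.00e-03  1.15e+00  9.56e-01]
shift now-axes [-0.1  0.1  6.6] goal-axes [-0.1  0.1  6.6] twist [-0.0006 -0.0013  0.0007]
```

View pics/op6.png

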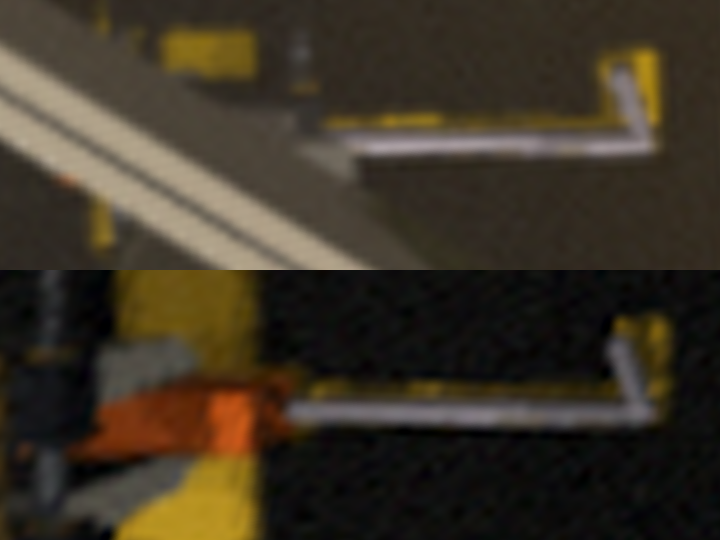

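No contact force, though the underside is now about 5 mm below the tray top. The rod and hook lie within the yellow pocket outline in both crops (hook at px 630, 110 in the upper one). I lower the rest of the way.

```bash
python3 -m pendant '[{"translation":[0,-0.4,1.2],"twist":[0,0,0],"grip":-1},{"translation":[0,0,1.2],"twist":[0,0,0],"grip":-1},{"translation":[0,0,1.2],"twist":[0,0,0],"grip":-1},{"translation":[0,0,1],"twist":[0,0,0],"grip":-1},{"translation":[0,0,1],"twist":[0,0,0],"grip":-1},{"translation":[0,0,0.6],"twist":[0,0,0],"grip":-1},{"translation":[0,0,0.4],"twist":[0,0,0],"grip":-1},{"translation":[0,0,0],"twist":[0,0,0],"grip":-1},{"translation":[0,0,0],"twist":[0,0,0],"grip":-1},{"translation":[0,0,0],"twist":[0,0,0],"grip":-1}]'
python3 go.py .4777 -.3185 .0088 -3.7
```

```text
t: 19.7
tool_pos: [0.4779, -0.3184, 0.009]
orientation: [-3.14, 0.1, -0.002]
force: [-0.8, 0.5, -1.2]
opening: 0.0218
t 19.7 pos [ 0.4779 -0.3184  0.009 ] F [-0.8  0.5 -1.2] op 0.0218
[[ 0.998 -0.064  0.001]
 [-0.064 -0.998  0.   ]
 [ 0.001 -0.    -1.   ]]
[-6.780e-01  2.610e-01  1.743e+00  1.000e-03  1.137e+00  9.560e-01]
shift now-axes [-0.2  0.1  0.2] goal-axes [-0.2  0.1  0.2] twist [-0.0005 -0.0015  0.0007]
```

```bash
python3 -m pendant '[{"translation":[0,0,0],"twist":[0,0,0],"grip":0.15},{"translation":[0,0,0],"twist":[0,0,0],"grip":0.15},{"translation":[0,0,0],"twist":[0,0,0],"grip":0.15},{"translation":[0,0,0],"twist":[0,0,0],"grip":0.15},{"translation":[0,0,0],"twist":[0,0,0],"grip":0.15},{"translation":[0,0,-4],"twist":[0,0,0],"grip":0.15},{"translation":[0,0,-8],"twist":[0,0,0],"grip":0.15},{"translation":[0,0,-15],"twist":[0,0,0],"grip":0.15},{"translation":[0,0,-25],"twist":[0,0,0],"grip":0.15},{"translation":[0,0,-30],"twist":[0,0,0],"grip":0.15}]'
python3 -m pendant '[{"translation":[-10,0,-30],"twist":[0,0,0],"grip":0.15},{"translation":[-10,15,-30],"twist":[0,0,0],"grip":0.15},{"translation":[-10,25,-10],"twist":[0,0,0],"grip":0.15},{"translation":[-15,35,0],"twist":[0,0,0],"grip":0.15},{"translation":[-15,35,0],"twist":[0,0,0],"grip":0.15},{"translation":[-15,35,0],"twist":[0,0,0],"grip":0.15},{"translation":[-15,35,0],"twist":[0,0,0],"grip":0.15},{"translation":[-10,20,0],"twist":[0,0,0],"grip":0.15},{"translation":[0,0,0],"twist":[0,0,0],"grip":0.15},{"translation":[0,0,0],"twist":[0,0,0],"grip":0.15}]'
python3 - <<'E'
from m import *
st()
T,d=snap("top","top7"); S,_=snap("scene","scene7")
b=np.radians(-3.8); O=[.5325,-.357]
g=[ortho(n,p,O,b,.012,(-130,130),(-105,105),1.5) for n,p in(("top",T),("scene",S))]
a=T[:,:,::-1][90:280,130:510]
cv2.imwrite("pics/op7.png",np.vstack([np.hstack(g),cv2.resize(a,(780,280))]))
q=4
for n,p in(("top",T),("scene",S)):
    H,s_,V=hsv(p); m=(H<14)&(s_>190)&(V>120); m[:,:]&=cv2.dilate(m.astype(np.uint8),np.ones((3,3)))>0
    x0,y0,x1,y1={"top":(410,170,470,220),"scene":(165,208,238,260)}[n]; k=np.zeros_like(m); k[y0:y1,x0:x1]=1
    print(n,"handle",wrect(n,m&k,.025))
E
```

```text
t: 20.7
tool_pos: [0.4757, -0.3168, 0.0925]
orientation: [-3.136, 0.1, 0.006]
force: [-0.1, -0.4, 0.1]
opening: 0.0537
t: 21.7
tool_pos: [0.3639, -0.5212, 0.1907]
orientation: [3.124, -0.095, 0.024]
force: [0.8, 1.1, -0.1]
opening: 0.0534
t 21.7 pos [ 0.3639 -0.5212  0.1907] F [ 0.8  1.1 -0.1] op 0.0534
[[ 0.998 -0.061  0.015]
 [-0.061 -0.998 -0.016]
 [ 0.016  0.015 -1.   ]]
[-1.045  0.218  1.442  0.005  1.461  0.587]
top handle (array([ 0.47469315, -0.31953702]), (78.4, 21.3), -4.2930145263671875)
scene handle (array([ 0.47398215, -0.31991492]), (77.1, 19.9), -2.9034271240234375)
```

View pics/op7.png

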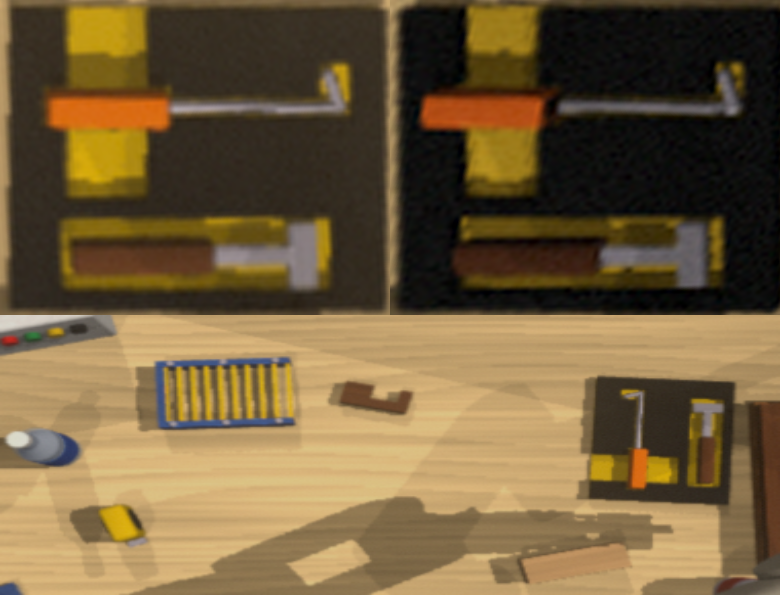

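The pick lies in its pocket, and the offcut is clear of the guard. One depth check of the pick's height, then I hand in.

Run:
```python
from m import *
b=np.radians(-3.8); ex=np.array([np.cos(b),np.sin(b)]); g=np.array([.4757,-.3194])
z=np.load("pics/top7.npz"); d=z["d"]; K,D,T=cam("top")
for name,off,h in(("handle back",-30,.031),("handle front",30,.031),("rod",100,.013),("tray top",None,.017)):
    P=np.r_[(g+ex*off/1000) if off is not None else g+[.1,-.045],h]; u=proj("top",P)[0]; i,j=int(round(u[1])),int(round(u[0]))
    w=d[i-1:i+2,j-1:j+2].min() if name=="rod" else np.median(d[i-1:i+2,j-1:j+2]); o,r=ray("top",[u]); v=-(T[:3,:3].T@r[0])[2]
    print(name,"z",round((o+r[0]*w/v)[2],4),"expected",h)
a=np.load("pics/top0.npz")["d"]
for nm,(x0,y0,x1,y1) in dict(bottle=(130,165,172,195),tape=(178,216,204,246),block=(380,240,437,272)).items():
    print(nm,"max depth change",np.percentile(abs(a-d)[y0:y1,x0:x1],98).round(4))
print(robot.close_job())
```

```text
handle back z 0.0327 expected 0.031
handle front z 0.0319 expected 0.031
rod z 0.0191 expected 0.013
tray top z 0.0179 expected 0.017
bottle max depth change 0.0115
tape max depth change 0.0109
block max depth change 0.0126
the job is handed in; nothing more can be done
None
```

The offcut is out of the guard and the pick is back in its own pocket. The job was handed in at about 22 s of the 53 s allowed, and no verdict was reported.

**What I did:** I gripped the pick by its handle and slid the hook along the free wall into the slot. The hook caught the notch and dragged the offcut straight out. I then lifted the hook out, turned the pick, laid it in its pocket and let go. The gripper itself never went near the offcut.

**Last checks:**
- **Offcut:** it lies turned on the table, about 68 mm from the guard's mouth by picture measurement.
- **Pick:** both cameras show it inside its pocket outline. The handle top read 32–33 mm high where 31 mm is expected. The tray's own top read about 1 mm high, so the handle is down to within about 1 mm.
- **Contact:** wrist force readings stayed below about 3 N.
- **Arm:** it is raised clear of everything.

**Checks that disagreed:**
- **Rod height:** the depth reading over the thin rod gave 19 mm instead of 13 mm. I put this down to surrounding tray pixels, since the handle was level and the tool reached pocket-floor height.
- **Cameras:** the two cameras differed by 3–6 mm across the guard, so I used the average.
- **Bystanders:** the depth comparison for the bottle, tape and block showed about 11–13 mm of change on each one. I read this as edge noise and did not confirm it. In the last picture they appeared to be where they started.

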